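# Hang the worn-type pail on its forked hook

## Task

Swing the pail's flat-lying bail upright while the pail still stands on the table, then lift the pail by the bail and hook it gently on the forked hook of the stand: wire down on both prongs behind their tips, pushed back under the guards and dropped fully home in the notches. Touch down slowly and do not force the wire against the hook, do not tip the pail, let go so that it hangs still, and leave the other things on the table where they are.

Things in the scene. Friction and masses are not known exactly. Their poses are not given: they have to be found in the camera images.
- pail: open round steel pail of worn metal type, 92 mm across the rim, 90 mm tall, 0.3 to 0.55 kg, loose, standing on the table. Origin: centre of its underside, z up. Its bail pivots on two ears at y = +54 and -54, x = 0, z = 75 mm and at the start lies flat, reaching out to the pail's -x side
- bail (a joint): swing of the bail about the pail's y axis through the ears: 0 = flat (level, on its stop, as at the start), 1.57 = upright, up to 2.6. Swings easily; let go far from upright it falls. At angle a the cross wire is at x = -105 cos(a), z = 75 + 105 sin(a) mm in the pail's frame
- bail_mid (a point): middle of the bail's cross wire, on its centreline. The bail is a square U of round 8 mm steel rod: two 105 mm arms, 108 mm cross wire parallel to the pail's y. On its middle a wooden grip sleeve, 16 mm thick, 36 mm long, turns freely on the wire. Flat, it is 75 mm above the table, 51 mm clear of the pail's wall, to be pinched from above. Hung, it is 180 mm above the pail's underside
- stand: fixed steel stand with a forked hook whose two prongs point to the stand's -x, towards the robot. Origin: on the table straight below the hook's seat. 18 mm post 98 mm behind it (+x), 250 mm tall; base plate x = 48 to 178, y = -75 to 75, 12 mm thick. A cross bar joins the prongs at x = 68 to 80 mm. It is hard and rigid: touch down at 10 mm/s or slower
- hook_mid (a point): point fixed to the stand, 230 mm up, stand's axes: where the wire's centreline lies when seated, if the fork is clamped at mid height. It is clamped, rigidly, anywhere from 16 mm lower to 16 mm higher: not reported, to be felt or seen. Seat: a notch in each prong, x = -8 to +8, floor 4 mm below the seated wire's centre, stop face at x = +8. Prongs: 6 mm plates at y = +32 and -32 mm; the sleeve fits between
- hook_gap (a point): point fixed to the stand, 36 mm before hook_mid (-x), same height: middle of the gap where the wire is let down. Come in from the front (+x) with the wire 38 to 56 mm above this point: over the tips, with the pail's rim below the prongs. With z from the seated wire's centre at the fork's true height: tip x = -64 to -57 mm from seat, top z = +15; ledge x = -57 to -8, top z = +1 (wire on it at z = +5)
- hook_guard (a point): point fixed to the stand, 3 mm ahead (+x) of hook_mid, 23 mm higher: middle of the guard bars over the seat, at mid fork height. Each spans x = -16 to +22 mm from the seat, z = +13 to +32 from the seated wire's centre. So the wire goes down in the gap, slides +x along the ledge under the guard (4 mm of play above it) to the stop, and drops 5 mm into the notch
- composing_stick: steel composing stick, a shallow 160 x 45 x 16 mm tray, loose bystander; origin at its underside
- wood_block: 90 x 24 x 22 mm wooden spacing block, loose bystander; origin at its underside
- ink_tin: flat round tin, 66 mm diameter, 44 mm tall, loose bystander; origin at its underside
- foil_roll: upright foil roll, 52 mm diameter, 94 mm tall, loose bystander; origin at its underside
- foil_roll_b: upright foil roll, 48 mm diameter, 70 mm tall, loose bystander; origin at its underside
- brush: brush lying flat, loose bystander; origin at its underside

How it is judged:
By the outcome, as a careful person would: the job done as asked, in the order asked, and still so for the second after the job is handed in, with the robot touching nothing.
It also fails if it takes over 72 s, if anything falls off the work surface, if the arm or the gripper's body presses on something with over 40 N, if the wrist force passes 120 N, or if a joint passes its speed limit or range.

## Robot

A 7-joint arm with a two-finger parallel gripper is mounted at the origin on the work surface. World frame = base frame: x ahead of the robot, y to its left, z up, the work surface at z = 0. Lengths are in m, angles in rad, forces in N, time in s.
With the tool pointing down it reaches from about 0.35 to 0.9 m from the base axis. Payload 8.1 kg.
Tool frame: the origin (TCP) lies between the finger pads; the fingertips stand 17 mm ahead of it and the grasp point (between the pads) lies 2 mm behind it; z points along the fingers, y is the line along which they close (so a half turn about z gives the same grasp; the last joint's range is limited). The gripper opens to 92 mm and grips with 3 to 60 N. Pads are 19 mm wide; open, the fingers measure 130 mm over their backs; the gripper's body (75 mm by 190 mm) begins 47 mm behind the grasp point.
Start: joints at [1.02, 0.434, 0.025, 1.573, -0.012, 1.134, -0.075], TCP at [0.271, -0.563, 0.244] pointing down, gripper open.
Joint ranges: [-2.62, 2.62], [-0.44, 2.09], [-1.27, 1.32], [0.08, 2.57], [-1.32, 4.46], [0.12, 2], [-2.74, 2.74]. Speed limits (rad/s): [2.22, 2.22, 3.01, 3.01, 3.14, 3.14, 3.14].

## Interface

Orientations are given as a rotation vector (axis times angle).
In Python, from cell import observe, get_image, calibration, sign_off, look_for, regions_of, landmark_of gives the robot as it stands.
- The arm moves only by the tool jog_arm, never from a script. Its argument "plan" is a list of rows, each an object with "offset": the shift along the tool's x, y, z normalised to -1 to 1, where 1 is 0.15 m, a list of three; "twist": the turn, a rotation vector about the tool's x, y, z normalised to -1 to 1, where 1 is 2 pi rad, a list of three; "fingers": the gripper command: -1 is shut, 1 is fully open, values between are in proportion. In form: [{"offset": [x, y, z], "twist": [ax, ay, az], "fingers": fingers}, ...]. A call has 1 to 20 rows; each row is the pose to reach, as a shift and turn from the pose commanded when the call began, along the tool's axes at that moment, turning the shorter way round; what a row does not reach only later rows make up. A row lasts 1/8 s, in which the tool goes at most 62.5 mm and 10.7 degrees, less where a joint would pass 70% of its speed; a pose out of reach is approached as far as the arm can. A call with a number of a shift or a turn outside -1 to 1 is refused whole. A call with a gripper value outside its range is refused whole. The fingers move at their own pace and stop on an object; "newtons" is the grip in N (left out, the last holds). Time passes only in rows, so rows that repeat a pose let the fingers close. It gives the time, the measured TCP pose, the force, the opening and the grip force at its end, in the units of the state.
- observe(): the state, without advancing time (a new reading comes with each control period).
- get_image(name): name is "side" or "top"; returns the picture (420x560x3 uint8, red, green, blue); there is no depth.
- calibration(name): a dict with "fov_y" (degrees; the focal length in pixels is half the picture's height over the tangent of half this angle, whatever the lens; pixels are square), "cx", "cy" (the principal point, pixels), "k1" (the pictures are not rectified: a ray, as slopes to the right and down, at radius r is drawn at 1 + k1 r^2 times it, then the intrinsics apply), "position" and "attitude" of the camera in the world. Camera axes: x right, y down, z forward; pixel columns grow to the right and rows downward; lengths in m; the calibration is good to about 2 mm. A picture is of the moment at which its call begins. calibration takes no time and is no camera call.
- sign_off(): hands the job in; it is judged then, once.
Trained networks look in the newest picture that a camera, given by its name, has taken for a name from the list of things; names that differ only in an ending like _2 or _b are one class to them, and where a whole thing is asked for, a point or a joint stands for the part that bears it (a point fixed in the world has none). Each returns a list of dicts, best first, with "conf" (0 to 1); they miss things now and then, are a little off and sometimes report something else, mostly with a low value. They report only what shows in the picture. A call takes as long as a camera call.
- look_for(thing, camera): "box" ([left, top, width, height] as shares, 0 to 1, of the picture: columns of its width, rows of its height, round what is visible of it).
- regions_of(thing, camera): "region" (420x560 bool, what is visible of it) and "box" ([left, top, width, height] as shares, 0 to 1, of the picture: columns of its width, rows of its height, round what is visible of it).
- landmark_of(thing, camera): "at" ([row, column] as shares, 0 to 1, of the picture: columns of its width, rows of its height: a listed point, or the origin of a listed thing).
The state is a dict: "clock": time; "joints": joint angles; "dq": joint speeds; "joint_efforts": joint torques, N m; "position": TCP position; "ee_rot": TCP orientation; "force": force on the tool from outside, world axes, zero at the start; "ft_torque": the same for the moment, N m; "width": opening from 0.0 (shut) to 1.0 (fully open); "gripper_force": force on a finger pad.
Only numpy, scipy, OpenCV 4.12 (cv2) and the standard library are available. Lean on these libraries where they do the work, as an engineer would, in place of code of your own. Each camera call takes 0.05 s, during which the arm holds its last target. There are 200 camera calls.

## Working session

There is one attempt and no reset: what is moved stays moved. The work goes in short steps, Python scripts to look and compute and a tool call to move; the robot and the scene stay as the last step left them, time stands still between calls to the robot, and variables do not carry over. Pictures are saved under pics/ and viewed, at most 10 in all, crops included, and the job is handed in when it is done.

Besides the shell and the picture viewer there is one more tool, called after "Emit:" as a command line: name --argument value ..., lists and objects as JSON in quotes. jog_arm: Moves the arm, as the interface text tells. Scaled input: -1 to 1 covers 0.15 m each way for a shift and 2 pi rad each way for a turn. Its arguments: {"type":"object","properties":{"plan":{"type":"array","items":{"type":"object","properties":{"offset":{"type":"array","items":{"type":"number","minimum":-1,"maximum":1}},"twist":{"type":"array","items":{"type":"number","minimum":-1,"maximum":1}},"fingers":{"type":"number"}}}},"newtons":{"type":"number"}},"required":["plan"]}

```bash
mkdir -p pics; cat > h.py <<'E'
import numpy as np, cv2
from cell import *
from scipy.spatial.transform import Rotation as R
def cam(n):
    c=calibration(n); f=210/np.tan(np.radians(c['fov_y'])/2)
    a=np.array(c['attitude'],float)
    Rm=a if a.shape==(3,3) else (R.from_rotvec(a).as_matrix() if a.size==3 else R.from_quat(a).as_matrix())
    return c,f,Rm,np.array(c['position'])
def ray(n,row,col):
    c,f,Rm,p=cam(n); d=np.array([(col-c['cx'])/f,(row-c['cy'])/f]); u=d.copy()
    for _ in range(20): u=d/(1+c['k1']*(u@u))
    return p,Rm@np.array([u[0],u[1],1])
def onz(n,row,col,z):
    p,d=ray(n,row,col); return p+d*(z-p[2])/d[2]
def proj(n,X):
    c,f,Rm,p=cam(n); q=Rm.T@(np.array(X)-p); u=q[:2]/q[2]; u=u*(1+c['k1']*(u@u))
    return u[1]*f+c['cy'],u[0]*f+c['cx']
def tri(r1,r2):
    A=[];b=[]
    for p,d in (r1,r2):
        d=d/np.linalg.norm(d);M=np.eye(3)-np.outer(d,d);A.append(M);b.append(M@p)
    return np.linalg.lstsq(np.vstack(A),np.hstack(b),rcond=None)[0]
E
python3 - <<'E'
from h import *
s=observe();print(s)
for n in('side','top'):
    print(calibration(n)); im=get_image(n); cv2.imwrite(f'pics/{n}0.png',im[:,:,::-1])
L={}
for t in('pail','bail_mid','stand','hook_mid','hook_gap','hook_guard'):
    for n in('side','top'):
        r=landmark_of(t,n)
        for q in r[:2]: print(t,n,round(q['conf'],2),np.round(np.array(q['at'])*[420,560],1))
        if r: L[t,n]=ray(n,*(np.array(r[0]['at'])*[420,560]))
    if (t,'side') in L and (t,'top') in L: print(t,tri(L[t,'side'],L[t,'top']))
E
```

```text
{'clock': 0.0, 'joints': array([ 1.02042311,  0.43518074,  0.02497635,  1.5740904 , -0.01162341,
        1.13400975, -0.07510521]), 'dq': array([-0.00055208,  0.00081123, -0.00040989,  0.00014016,  0.00108085,
        0.00047343,  0.00023172]), 'joint_efforts': array([ 1.03623090e-03, -6.67848158e+01,  9.86110680e-01, -3.14470911e+01,
       -6.03797031e-02,  4.28106403e-02,  2.70364071e-04]), 'position': array([ 0.27034468, -0.56296681,  0.24297382]), 'ee_rot': array([-3.06177842e+00, -6.97037463e-01,  7.19475164e-04]), 'force': array([ 0.25662839, -0.12471454, -0.38892308]), 'ft_torque': array([ 0.03951608,  0.00188724, -0.00944041]), 'gripper_force': 0.0, 'width': 0.9977316616192796}
{'fov_y': 44.70456307248479, 'cx': 276.68585395583364, 'cy': 203.42104449960837, 'k1': -0.09250404841597441, 'position': array([0.37110807, 0.80098892, 0.78186741]), 'attitude': array([-0.24340806,  2.64756303, -1.45504706])}
{'fov_y': 44.99144718718222, 'cx': 283.7724729732373, 'cy': 214.45780995214287, 'k1': -0.12918010195633553, 'position': array([ 0.44551134, -0.11482615,  1.40617258]), 'attitude': array([-2.16173742,  2.14641869, -0.1129883 ])}
pail top 0.94 [218.9 180. ]
bail_mid side 0.78 [371.  276.7]
bail_mid top 0.73 [219. 178.]
bail_mid top 0.56 [252.9 158.9]
bail_mid [0.5506236  0.19263371 0.02415337]
hook_mid side 0.81 [171.9 247.2]
hook_mid top 0.79 [189.8 312.3]
hook_mid [ 0.64123798 -0.16514534  0.23441802]
hook_gap side 0.83 [174.1 264.3]
hook_gap top 0.97 [207.2 311.6]
hook_gap [ 0.60103254 -0.16338489  0.2331974 ]
hook_guard side 0.6 [162.3 245.9]
hook_guard top 0.92 [186.7 312.1]
hook_guard top 0.31 [192.2 314.5]
hook_guard [ 0.64340408 -0.16372085  0.25930673]
```

View pics/side0.png

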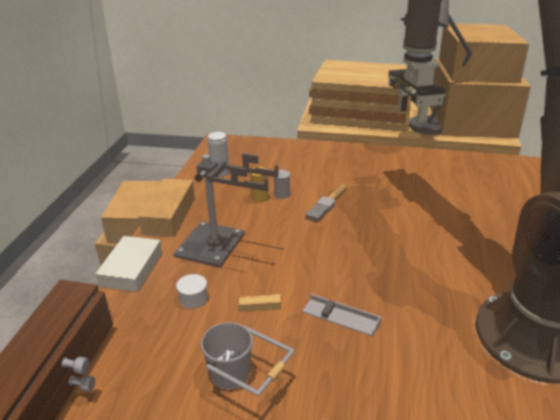

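View pics/top0.png

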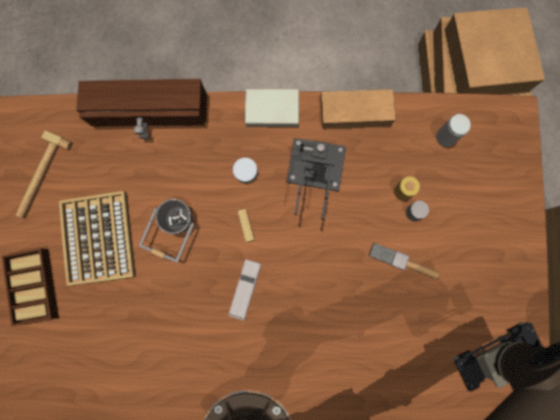

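The side view shows the pail at about (228,355), with the bail sleeve at (277,370) and the fork at about (245,175). In the top view the pail is at (174,216), the sleeve at (158,253) and the stand base at (317,165).

```bash
python3 - <<'E'
from h import *
print('bail',tri(ray('side',371,276.7),ray('top',252.9,158.9)), onz('top',252.9,158.9,.075),onz('side',371,276.7,.075))
for n in('side','top'): get_image(n)
for t in('foil_roll','ink_tin','brush','wood_block','composing_stick','pail'):
    r=regions_of(t,'top')
    for q in r[:2]:
        ys,xs=np.nonzero(q['region']); print(t,round(q['conf'],2),ys.mean().round(1),xs.mean().round(1),onz('top',ys.mean(),xs.mean(),.05).round(3))
a=cv2.imread('pics/top0.png');b=cv2.imread('pics/side0.png')
def crop(i,r,c,h,w,s): return cv2.resize(i[r:r+h,c:c+w],None,fx=s,fy=s,interpolation=cv2.INTER_CUBIC)
cv2.imwrite('pics/c1.png',np.vstack([np.hstack([crop(a,185,125,100,130,3),crop(a,130,265,100,130,3)]),np.hstack([crop(b,310,190,100,130,3),crop(b,140,180,100,130,3)])]))
E
```

```text
bail [0.49785209 0.23417543 0.07415348] [0.49889121 0.23411261 0.075     ] [0.49661784 0.23477858 0.075     ]
foil_roll 0.79 210.9 416.5 [ 0.619 -0.456  0.05 ]
foil_roll 0.61 187.8 406.5 [ 0.682 -0.429  0.05 ]
ink_tin 0.62 169.9 244.5 [0.728 0.012 0.05 ]
brush 0.72 259.9 398.9 [ 0.486 -0.405  0.05 ]
wood_block 0.83 224.7 245.1 [0.578 0.008 0.05 ]
wood_block 0.26 289.2 244.3 [0.406 0.008 0.05 ]
composing_stick 0.97 289.3 244.1 [0.406 0.008 0.05 ]
composing_stick 0.74 224.0 170.1 [0.578 0.212 0.05 ]
pail 0.73 222.8 170.6 [0.582 0.211 0.05 ]
```

View pics/c1.png

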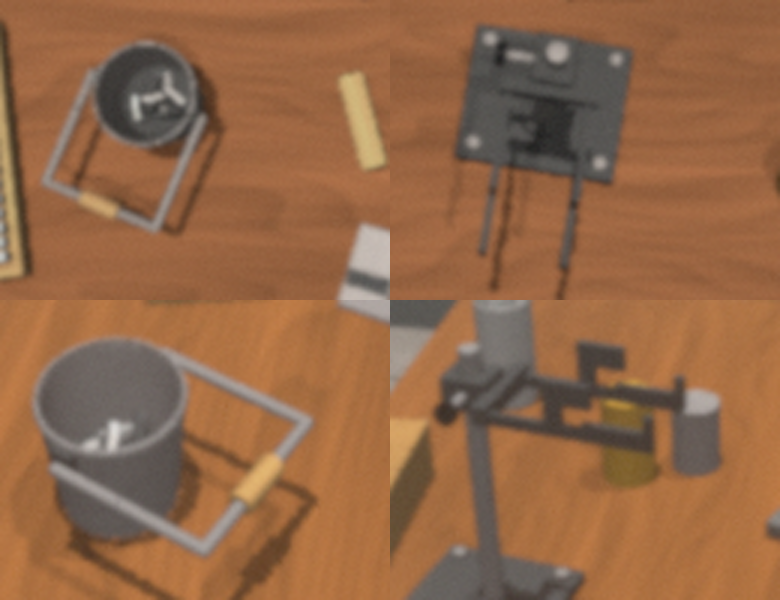

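The crop shows the bail corners in top at about (246,140) and (261,177). It also shows the base-plate corners and both prong tips clearly, and the prongs are yawed slightly.

```bash
python3 - <<'E'
from h import *
c1=onz('top',245.7,140.3,.075);c2=onz('top',260.7,177.3,.075);e1=onz('top',209,155.7,.075);e2=onz('top',224.3,192.7,.075)
w=c1-c2; print('bail corners',c1,c2,np.linalg.norm(w),'mid',(c1+c2)/2)
for n,v in(('w',w),('e',e1-e2)): print(n,'pail yaw(deg)',np.degrees(np.arctan2(-v[0],v[1])))
print('arm dir',np.degrees(np.arctan2(*( (e1+e2-c1-c2)[[1,0]]))), 'ear mid',(e1+e2)/2)
B=[onz('top',*p,.012) for p in((138.7,294.3),(147.3,345.7),(190.7,339),(182.7,287.7))]
print('base',np.round(B,3)); c=np.mean(B,0)
d=B[0]+B[1]-B[2]-B[3]; l=B[0]+B[3]-B[1]-B[2]
y1=np.arctan2(d[1],d[0]);y2=np.arctan2(-l[0],l[1]);print('yaw',np.degrees([y1,y2]))
y=(y1+y2)/2; o=c[:2]-.113*np.array([np.cos(y),np.sin(y)]);print('stand origin',o)
for t in((180,267.3,214,296.3),(165.7,276.7,218.3,323.7)): 
    a,b=ray('side',*t[:2]),ray('top',*t[2:]); print(tri(a,b))
a,b=ray('side',180,267.3),ray('top',218.3,323.7);print('swap',tri(a,b),tri(ray('side',165.7,276.7),ray('top',214,296.3)))
# predictions of seat-level
for dz in(-.016,0,.016):
    for s in(-.032,.032):
        P=[o[0]+np.cos(y)*-.0605-np.sin(y)*s,o[1]+np.sin(y)*-.0605+np.cos(y)*s,.245+dz]
        print(dz,s,np.round(P,3),'side',np.round(proj('side',P),1),'top',np.round(proj('top',P),1))
s=observe();Rt=R.from_rotvec(s['ee_rot']).as_matrix();print(Rt.round(3))
E
```

```text
bail corners [0.51741382 0.28531665 0.075     ] [0.47889412 0.18398316 0.075     ] 0.10840777102536998 mid [0.49815397 0.2346499  0.075     ]
w pail yaw(deg) -20.813199906473276
e pail yaw(deg) -21.689486385571435
arm dir -21.457662148499566 ear mid [0.5959884  0.19619538 0.075     ]
base [[ 0.827 -0.123  0.012]
 [ 0.803 -0.269  0.012]
 [ 0.679 -0.249  0.012]
 [ 0.7   -0.106  0.012]]
yaw [-8.54263391 -9.0052227 ]
stand origin [ 0.64060597 -0.16930805]
[ 0.58523082 -0.12754977  0.23959758]
[ 0.57621857 -0.19076237  0.2416265 ]
swap [ 0.58978437 -0.19183679  0.20205079] [ 0.5725519  -0.12831453  0.2759917 ]
-0.016 -0.032 [ 0.576 -0.192  0.229] side [170.5 277.3] top [218.7 323.7]
-0.016 0.032 [ 0.586 -0.128  0.229] side [184.  267.3] top [214.4 296.6]
0 -0.032 [ 0.576 -0.192  0.245] side [164.2 277.2] top [217.9 324.2]
0 0.032 [ 0.586 -0.128  0.245] side [177.6 267.1] top [213.6 296.7]
0.016 -0.032 [ 0.576 -0.192  0.261] side [157.8 277.1] top [217.2 324.6]
0.016 0.032 [ 0.586 -0.128  0.261] side [171.  266.8] top [212.7 296.8]
[[ 0.901  0.433  0.   ]
 [ 0.433 -0.901 -0.   ]
 [ 0.     0.    -1.   ]]
```

Emit:
jog_arm --plan '[{"offset":[0.867,-0.98,0],"twist":[0,0,0],"fingers":-0.13},{"offset":[0.867,-0.98,0],"twist":[0,0,0],"fingers":-0.13},{"offset":[0.867,-0.98,0],"twist":[0,0,0],"fingers":-0.13},{"offset":[0.867,-0.98,0],"twist":[0,0,0],"fingers":-0.13}]'

```text
clock: 1.6
position: [0.3258, -0.3704, 0.2441]
ee_rot: [-3.06, -0.706, -0.002]
force: [0.2, -0.9, 0.0]
width: 0.616
gripper_force: 0.0
```

Emit:
jog_arm --plan '[{"offset":[0.867,-0.98,0],"twist":[0,0,0],"fingers":-0.13},{"offset":[0.867,-0.98,0],"twist":[0,0,0],"fingers":-0.13},{"offset":[0.867,-0.98,0],"twist":[0,0,0],"fingers":-0.13},{"offset":[0.867,-0.98,0],"twist":[0,0,0],"fingers":-0.13}]'

```text
clock: 2.1
position: [0.379, -0.1826, 0.2441]
ee_rot: [-3.061, -0.706, -0.002]
force: [0.8, -1.2, 0.5]
width: 0.436
gripper_force: 0.0
```

Emit:
jog_arm --plan '[{"offset":[0.867,-0.98,0],"twist":[0,0,0],"fingers":-0.13},{"offset":[0.867,-0.98,0],"twist":[0,0,0],"fingers":-0.13},{"offset":[0.867,-0.98,0],"twist":[0,0,0],"fingers":-0.13},{"offset":[0.867,-0.98,0],"twist":[0,0,0],"fingers":-0.13}]'

```text
clock: 2.6
position: [0.4327, 0.0059, 0.244]
ee_rot: [-3.061, -0.705, -0.002]
force: [-1.5, -0.8, -0.1]
width: 0.436
gripper_force: 0.0
```

Emit:
jog_arm --plan '[{"offset":[0.867,-0.98,0],"twist":[0,0,-0.1194],"fingers":-0.13},{"offset":[0.867,-0.98,0],"twist":[0,0,-0.1194],"fingers":-0.13},{"offset":[0.867,-0.98,0],"twist":[0,0,-0.1194],"fingers":-0.13},{"offset":[0.867,-0.98,0],"twist":[0,0,-0.1194],"fingers":-0.13},{"offset":[0.867,-0.98,0],"twist":[0,0,-0.1194],"fingers":-0.13},{"offset":[0.867,-0.98,0],"twist":[0,0,-0.1194],"fingers":-0.13}]'

```text
clock: 3.35
position: [0.4855, 0.1894, 0.2434]
ee_rot: [2.6, 1.761, -0.002]
force: [-0.2, 0.3, -0.1]
width: 0.43
gripper_force: 0.0
```

Emit:
jog_arm --plan '[{"offset":[0.31,-0.034,0.35],"twist":[0,0,0],"fingers":-0.13},{"offset":[0.31,-0.034,0.7],"twist":[0,0,0],"fingers":-0.13},{"offset":[0.31,-0.034,0.7],"twist":[0,0,0],"fingers":-0.13},{"offset":[0.31,-0.034,0.7],"twist":[0,0,0],"fingers":-0.13}]'

```text
clock: 3.85
position: [0.4981, 0.2361, 0.1405]
ee_rot: [2.596, 1.767, 0.002]
force: [0.2, 0.5, 1.3]
width: 0.434
gripper_force: 0.0
```

```bash
python3 - <<'E'
from h import *
print(observe()['position'])
a=get_image('top')[:,:,::-1];b=get_image('side')[:,:,::-1]
f=lambda i,r,c:cv2.resize(i[r:r+100,c:c+130],None,fx=3,fy=3,interpolation=cv2.INTER_CUBIC)
cv2.imwrite('pics/c2.png',np.hstack([f(a,185,105),f(b,300,200)]))
E
```

```text
[0.49810198 0.23612452 0.14049632]
```

View pics/c2.png

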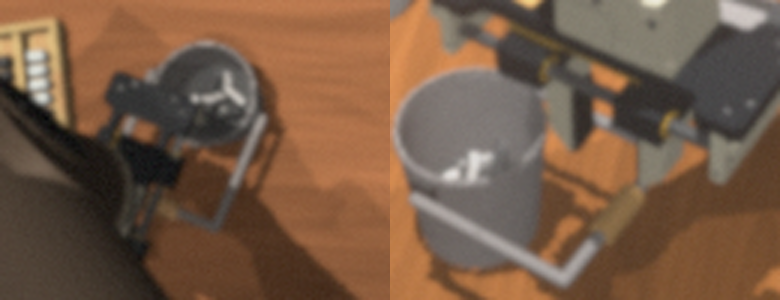

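The gripper straddles the sleeve (side crop), and it is aligned with the wire. I'll descend and pinch.

Emit:
jog_arm --plan '[{"offset":[-0.01,0,0.15],"twist":[0,0,0],"fingers":-0.13},{"offset":[-0.01,0,0.3],"twist":[0,0,0],"fingers":-0.13},{"offset":[-0.01,0,0.4],"twist":[0,0,0],"fingers":-0.13},{"offset":[-0.01,0,0.45],"twist":[0,0,0],"fingers":-0.13},{"offset":[-0.01,0,0.45],"twist":[0,0,0],"fingers":-0.13}]'

```text
clock: 4.58
position: [0.4968, 0.2356, 0.0715]
ee_rot: [2.595, 1.771, 0.0]
force: [0.4, 0.1, 0.8]
width: 0.437
gripper_force: 0.0
```

Emit:
jog_arm --newtons 8 --plan '[{"offset":[0,0,0],"twist":[0,0,0],"fingers":-1},{"offset":[0,0,0],"twist":[0,0,0],"fingers":-1},{"offset":[0,0,0],"twist":[0,0,0],"fingers":-1},{"offset":[0,0,0],"twist":[0,0,0],"fingers":-1},{"offset":[0,0,0],"twist":[0,0,0],"fingers":-1},{"offset":[0,0,0],"twist":[0,0,0],"fingers":-1}]'

```text
clock: 5.32
position: [0.4968, 0.2355, 0.0712]
ee_rot: [2.595, 1.771, 0.0]
force: [2.0, -1.2, -0.3]
width: 0.173
gripper_force: 8.0
```

Emit:
jog_arm --newtons 15 --plan '[{"offset":[0,0.003,-0.061],"twist":[0,0,0],"fingers":-1},{"offset":[0,0.011,-0.122],"twist":[0,0,0],"fingers":-1},{"offset":[0,0.024,-0.181],"twist":[0,0,0],"fingers":-1},{"offset":[0,0.042,-0.239],"twist":[0,0,0],"fingers":-1},{"offset":[0,0.066,-0.296],"twist":[0,0,0],"fingers":-1},{"offset":[0,0.094,-0.35],"twist":[0,0,0],"fingers":-1},{"offset":[0,0.127,-0.401],"twist":[0,0,0],"fingers":-1},{"offset":[0,0.164,-0.45],"twist":[0,0,0],"fingers":-1},{"offset":[0,0.205,-0.495],"twist":[0,0,0],"fingers":-1},{"offset":[0,0.25,-0.536],"twist":[0,0,0],"fingers":-1},{"offset":[0,0.298,-0.573],"twist":[0,0,0],"fingers":-1},{"offset":[0,0.35,-0.606],"twist":[0,0,0],"fingers":-1},{"offset":[0,0.404,-0.634],"twist":[0,0,0],"fingers":-1},{"offset":[0,0.461,-0.658],"twist":[0,0,0],"fingers":-1},{"offset":[0,0.519,-0.676],"twist":[0,0,0],"fingers":-1},{"offset":[0,0.578,-0.689],"twist":[0,0,0],"fingers":-1},{"offset":[0,0.639,-0.697],"twist":[0,0,0],"fingers":-1},{"offset":[0,0.7,-0.7],"twist":[0,0,0],"fingers":-1},{"offset":[0,0.7,-0.7],"twist":[0,0,0],"fingers":-1}]'

```text
clock: 7.7
position: [0.5966, 0.1964, 0.1775]
ee_rot: [2.595, 1.768, 0.004]
force: [-1.2, -2.9, 9.9]
width: 0.168
gripper_force: 15.0
```

```bash
python3 - <<'E'
from h import *
s=observe();print(s['position'],s['force'],s['width'])
a=get_image('top')[:,:,::-1];b=get_image('side')[:,:,::-1]
f=lambda i,r,c:cv2.resize(i[r:r+120,c:c+130],None,fx=3,fy=3,interpolation=cv2.INTER_CUBIC)
cv2.imwrite('pics/c3.png',np.hstack([f(a,165,105),f(b,280,180)]))
E
```

```text
[0.59658675 0.19639474 0.17748045] [-1.17198506 -2.90851269  9.86425778] 0.16786195837895337
```

View pics/c3.png

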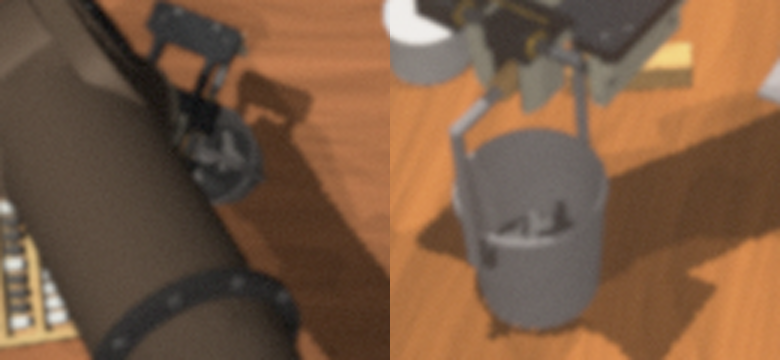

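The bail is upright with the pail flat on the table. I'll firm the grip and lift.

Emit:
jog_arm --newtons 30 --plan '[{"offset":[0,0,0],"twist":[0,0,0],"fingers":-1},{"offset":[0,0,-0.01],"twist":[0,0,0],"fingers":-1},{"offset":[0,0,-0.02],"twist":[0,0,0],"fingers":-1},{"offset":[0,0,-0.035],"twist":[0,0,0],"fingers":-1},{"offset":[0,0,-0.05],"twist":[0,0,0],"fingers":-1},{"offset":[0,0,-0.075],"twist":[0,0,0],"fingers":-1},{"offset":[0,0,-0.11],"twist":[0,0,0],"fingers":-1},{"offset":[0,0,-0.16],"twist":[0,0,0],"fingers":-1},{"offset":[0,0,-0.22],"twist":[0,0,0],"fingers":-1},{"offset":[0,0,-0.28],"twist":[0,0,0],"fingers":-1},{"offset":[0,0,-0.34],"twist":[0,0,0],"fingers":-1},{"offset":[0,0,-0.4],"twist":[0,0,0],"fingers":-1},{"offset":[0,0,-0.46],"twist":[0,0,0],"fingers":-1},{"offset":[0,0,-0.52],"twist":[0,0,0],"fingers":-1},{"offset":[0,0,-0.57],"twist":[0,0,0],"fingers":-1},{"offset":[0,0,-0.61],"twist":[0,0,0],"fingers":-1},{"offset":[0,0,-0.635],"twist":[0,0,0],"fingers":-1},{"offset":[0,0,-0.643],"twist":[0,0,0],"fingers":-1},{"offset":[0,0,-0.643],"twist":[0,0,0],"fingers":-1},{"offset":[0,0,-0.643],"twist":[0,0,0],"fingers":-1}]'

```text
clock: 10.3
position: [0.5943, 0.1973, 0.2724]
ee_rot: [-2.595, -1.771, 0.001]
force: [0.3, 0.0, -4.5]
width: 0.165
gripper_force: 30.0
```

```bash
python3 - <<'E'
from h import *
s=observe();print(s['position'],s['force'],s['width'])
b=get_image('side')[:,:,::-1]
cv2.imwrite('pics/c4.png',cv2.resize(b[190:390,150:350],None,fx=3,fy=3,interpolation=cv2.INTER_CUBIC))
Rt=R.from_rotvec(s['ee_rot']).as_matrix();D=np.array([.532,-.1525,s['position'][2]])-s['position'];print(D,Rt.T@D/.15,np.degrees(np.arctan2(Rt[1,1],Rt[0,1])))
E
```

```text
[0.59429142 0.19730956 0.27237164] [ 0.33674726  0.02563074 -4.54884815] 0.16461877764259097
[-0.06229142 -0.34980956  0.        ] [-2.32312584e+00  4.62667932e-01  6.23252364e-04] -21.36046990458178
```

View pics/c4.png

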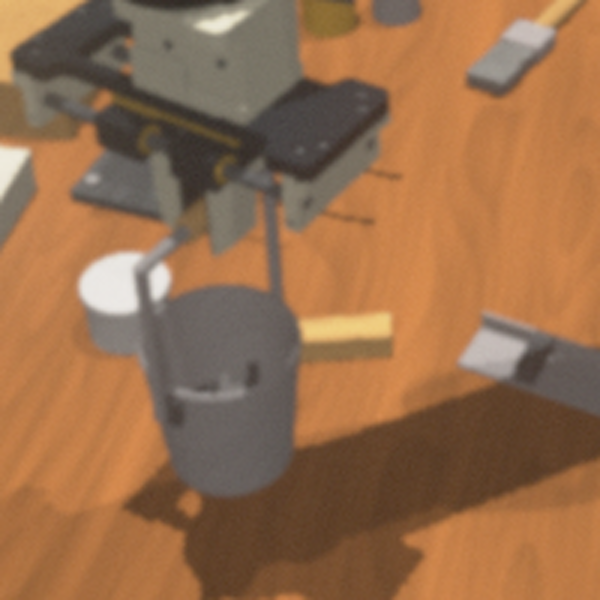

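The pail hangs vertically, clear of the table, with the sleeve held mid-pad. Next I carry it to the front of the fork.

Emit:
jog_arm --plan '[{"offset":[-0.005,0.001,0],"twist":[0,0,0],"fingers":-1},{"offset":[-0.02,0.004,0],"twist":[0,0,0],"fingers":-1},{"offset":[-0.045,0.009,0],"twist":[0,0,0],"fingers":-1},{"offset":[-0.08,0.016,0],"twist":[0,0,0],"fingers":-1},{"offset":[-0.125,0.025,0],"twist":[0,0,0],"fingers":-1},{"offset":[-0.18,0.036,0],"twist":[0,0,0],"fingers":-1},{"offset":[-0.245,0.049,0],"twist":[0,0,0],"fingers":-1},{"offset":[-0.315,0.063,0],"twist":[0,0,0],"fingers":-1},{"offset":[-0.39,0.078,0],"twist":[0,0,0],"fingers":-1},{"offset":[-0.465,0.093,0],"twist":[0,0,0],"fingers":-1},{"offset":[-0.54,0.108,0],"twist":[0,0,0],"fingers":-1},{"offset":[-0.615,0.123,0],"twist":[0,0,0],"fingers":-1},{"offset":[-0.69,0.138,0],"twist":[0,0,0],"fingers":-1},{"offset":[-0.77,0.154,0],"twist":[0,0,0],"fingers":-1}]'

```text
clock: 12.1
position: [0.5737, 0.0807, 0.2727]
ee_rot: [2.595, 1.771, 0.0]
force: [0.5, 0.1, -3.9]
width: 0.165
gripper_force: 30.0
```

Emit:
jog_arm --plan '[{"offset":[-0.08,0.016,0],"twist":[0,0,0],"fingers":-1},{"offset":[-0.16,0.032,0],"twist":[0,0,0],"fingers":-1},{"offset":[-0.24,0.048,0],"twist":[0,0,0],"fingers":-1},{"offset":[-0.32,0.064,0],"twist":[0,0,0],"fingers":-1},{"offset":[-0.4,0.08,0],"twist":[0,0,0],"fingers":-1},{"offset":[-0.48,0.096,0],"twist":[0,0,0],"fingers":-1},{"offset":[-0.56,0.112,0],"twist":[0,0,0],"fingers":-1},{"offset":[-0.64,0.128,0],"twist":[0,0,0],"fingers":-1},{"offset":[-0.72,0.144,0],"twist":[0,0,0],"fingers":-1},{"offset":[-0.8,0.16,0],"twist":[0,0,0],"fingers":-1}]'

```text
clock: 13.35
position: [0.5523, -0.0399, 0.2727]
ee_rot: [2.595, 1.771, -0.0]
force: [-0.1, -0.3, -3.9]
width: 0.165
gripper_force: 30.0
```

Emit:
jog_arm --plan '[{"offset":[-0.08,0.016,0],"twist":[0,0,-0.001],"fingers":-1},{"offset":[-0.16,0.032,0],"twist":[0,0,-0.003],"fingers":-1},{"offset":[-0.24,0.048,0],"twist":[0,0,-0.006],"fingers":-1},{"offset":[-0.32,0.064,0],"twist":[0,0,-0.009],"fingers":-1},{"offset":[-0.4,0.08,0],"twist":[0,0,-0.012],"fingers":-1},{"offset":[-0.475,0.095,0],"twist":[0,0,-0.015],"fingers":-1},{"offset":[-0.54,0.108,0],"twist":[0,0,-0.018],"fingers":-1},{"offset":[-0.6,0.12,0],"twist":[0,0,-0.021],"fingers":-1},{"offset":[-0.65,0.13,0],"twist":[0,0,-0.024],"fingers":-1},{"offset":[-0.69,0.138,0],"twist":[0,0,-0.027],"fingers":-1},{"offset":[-0.72,0.144,0],"twist":[0,0,-0.03],"fingers":-1},{"offset":[-0.74,0.148,0],"twist":[0,0,-0.033],"fingers":-1},{"offset":[-0.75,0.15,0],"twist":[0,0,-0.0345],"fingers":-1},{"offset":[-0.753,0.15,0],"twist":[0,0,-0.035],"fingers":-1},{"offset":[-0.753,0.15,0],"twist":[0,0,-0.035],"fingers":-1},{"offset":[-0.753,0.15,0],"twist":[0,0,-0.035],"fingers":-1},{"offset":[-0.753,0.15,0],"twist":[0,0,-0.035],"fingers":-1}]'

```text
clock: 15.48
position: [0.5323, -0.1524, 0.2727]
ee_rot: [2.384, 2.045, 0.0]
force: [0.7, -0.0, -4.7]
width: 0.166
gripper_force: 30.0
```

```bash
python3 - <<'E'
from h import *
s=observe();print(s['position'],s['force'],s['width'])
b=get_image('side')[:,:,::-1];a=get_image('top')[:,:,::-1]
f=lambda i,r,c:cv2.resize(i[r:r+130,c:c+130],None,fx=3,fy=3,interpolation=cv2.INTER_CUBIC)
cv2.imwrite('pics/c5.png',np.hstack([f(a,160,240),f(b,120,205)]))
p=s['position'];Rt=R.from_rotvec(s['ee_rot']).as_matrix()
y=np.radians(-8.8);D=(p[:2]-[.6406,-.1693]);print('stand frame',D@[np.cos(y),np.sin(y)],D@[-np.sin(y),np.cos(y)],'yaw',np.degrees(np.arctan2(Rt[1,1],Rt[0,1])))
for t in('hook_mid','hook_gap','bail_mid'):
  for n in('side','top'):
    for q in landmark_of(t,n)[:2]: print(t,n,round(q['conf'],2),np.round(np.array(q['at'])*[420,560],1))
for P in(p+[0,0,.002],): print(proj('side',P),proj('top',P))
E
```

```text
[ 0.53231398 -0.15236744  0.27268288] [ 0.70525597 -0.03327927 -4.6908553 ] 0.16649642202045573
stand frame -0.10960175613869713 0.0001670046389874778 yaw -8.754384386306484
hook_mid side 0.92 [172.4 247.7]
hook_mid side 0.26 [174.6 260.4]
hook_mid top 0.96 [189.5 315.1]
hook_gap side 0.96 [172.2 260.1]
bail_mid side 0.8 [161.7 294.8]
(np.float64(161.94769178166052), np.float64(293.470986171626)) (np.float64(235.75005181842795), np.float64(307.4670573444537))
```

View pics/c5.png

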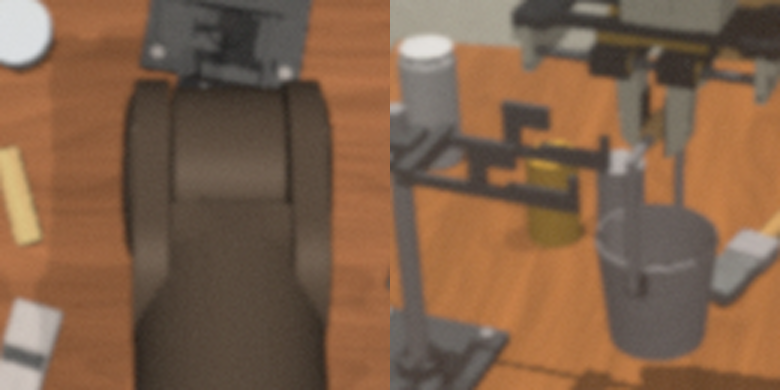

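The wire and sleeve are at the fork's height band in front of the tips, centred between the prongs, with the pail hanging below. I'll move over the gap.

Emit:
jog_arm --plan '[{"offset":[0,0.005,0],"twist":[0,0,0],"fingers":-1},{"offset":[0,0.02,0],"twist":[0,0,0],"fingers":-1},{"offset":[0,0.045,0],"twist":[0,0,0],"fingers":-1},{"offset":[0,0.08,0],"twist":[0,0,0],"fingers":-1},{"offset":[0,0.12,0],"twist":[0,0,0],"fingers":-1},{"offset":[0,0.165,0],"twist":[0,0,0],"fingers":-1},{"offset":[0,0.21,0],"twist":[0,0,0],"fingers":-1},{"offset":[0,0.255,0],"twist":[0,0,0],"fingers":-1},{"offset":[0,0.3,0],"twist":[0,0,0],"fingers":-1},{"offset":[0,0.345,0],"twist":[0,0,0],"fingers":-1},{"offset":[0,0.385,0],"twist":[0,0,0],"fingers":-1},{"offset":[0,0.42,0],"twist":[0,0,0],"fingers":-1},{"offset":[0,0.45,0],"twist":[0,0,0],"fingers":-1},{"offset":[0,0.472,0],"twist":[0,0,0],"fingers":-1},{"offset":[0,0.485,0],"twist":[0,0,0],"fingers":-1},{"offset":[0,0.49,0],"twist":[0,0,0],"fingers":-1},{"offset":[0,0.49,0],"twist":[0,0,0],"fingers":-1}]'

```text
clock: 18.0
position: [0.6049, -0.1637, 0.2727]
ee_rot: [-2.385, -2.045, 0.0]
force: [-0.0, 0.1, -5.4]
width: 0.163
gripper_force: 30.0
```

Emit:
jog_arm --plan '[{"offset":[0,0,0.01],"twist":[0,0,0],"fingers":-1},{"offset":[0,0,0.025],"twist":[0,0,0],"fingers":-1},{"offset":[0,0,0.045],"twist":[0,0,0],"fingers":-1},{"offset":[0,0,0.065],"twist":[0,0,0],"fingers":-1},{"offset":[0,0,0.085],"twist":[0,0,0],"fingers":-1},{"offset":[0,0,0.105],"twist":[0,0,0],"fingers":-1},{"offset":[0,0,0.12],"twist":[0,0,0],"fingers":-1},{"offset":[0,0,0.135],"twist":[0,0,0],"fingers":-1},{"offset":[0,0,0.145],"twist":[0,0,0],"fingers":-1},{"offset":[0,0,0.155],"twist":[0,0,0],"fingers":-1},{"offset":[0,0,0.162],"twist":[0,0,0],"fingers":-1},{"offset":[0,0,0.169],"twist":[0,0,0],"fingers":-1},{"offset":[0,0,0.176],"twist":[0,0,0],"fingers":-1},{"offset":[0,0,0.176],"twist":[0,0,0],"fingers":-1}]'

```text
clock: 19.75
position: [0.6049, -0.1637, 0.2462]
ee_rot: [-2.385, -2.045, 0.0]
force: [-0.1, 0.4, -5.5]
width: 0.16
gripper_force: 30.0
```

```bash
python3 - <<'E'
from h import *
s=observe();print(s['position'],s['force'],s['ft_torque'])
b=get_image('side')[:,:,::-1]
cv2.imwrite('pics/c6.png',cv2.resize(b[130:230,205:305],None,fx=6,fy=6,interpolation=cv2.INTER_CUBIC))
E
```

```text
[ 0.60488227 -0.16370406  0.24620027] [-0.08334672  0.38859725 -5.46393551] [-0.0169444  -0.0658142  -0.00616066]
```

View pics/c6.png

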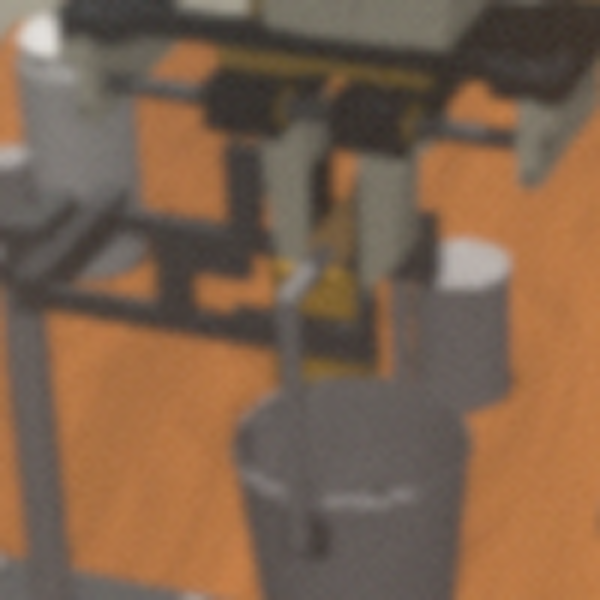

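The wire is over the gap between the tip and the guard, still above the ledge. I'll feel downwards slowly.

Emit:
jog_arm --plan '[{"offset":[0,0,0.007],"twist":[0,0,0],"fingers":-1},{"offset":[0,0,0.014],"twist":[0,0,0],"fingers":-1},{"offset":[0,0,0.021],"twist":[0,0,0],"fingers":-1},{"offset":[0,0,0.028],"twist":[0,0,0],"fingers":-1},{"offset":[0,0,0.035],"twist":[0,0,0],"fingers":-1},{"offset":[0,0,0.042],"twist":[0,0,0],"fingers":-1}]'

```text
clock: 20.55
position: [0.6049, -0.1637, 0.2399]
ee_rot: [2.385, 2.045, -0.0]
force: [0.4, 0.2, -4.5]
width: 0.162
gripper_force: 30.0
```

Emit:
jog_arm --plan '[{"offset":[0,0,0.004],"twist":[0,0,0],"fingers":-1},{"offset":[0,0,0.008],"twist":[0,0,0],"fingers":-1},{"offset":[0,0,0.012],"twist":[0,0,0],"fingers":-1}]'

```text
clock: 20.92
position: [0.6049, -0.1637, 0.2381]
ee_rot: [2.385, 2.045, -0.0]
force: [0.5, -0.1, -4.2]
width: 0.161
gripper_force: 30.0
```

Emit:
jog_arm --plan '[{"offset":[0,0,0.004],"twist":[0,0,0],"fingers":-1},{"offset":[0,0,0.008],"twist":[0,0,0],"fingers":-1},{"offset":[0,0,0.012],"twist":[0,0,0],"fingers":-1}]'

```text
clock: 21.3
position: [0.6049, -0.1637, 0.2363]
ee_rot: [2.385, 2.045, -0.0]
force: [0.3, -0.8, -4.8]
width: 0.16
gripper_force: 30.0
```

Emit:
jog_arm --plan '[{"offset":[0,0,0.004],"twist":[0,0,0],"fingers":-1},{"offset":[0,0,0.008],"twist":[0,0,0],"fingers":-1}]'

```text
clock: 21.55
position: [0.6049, -0.1637, 0.2351]
ee_rot: [-2.385, -2.045, 0.0]
force: [0.3, 0.3, -4.7]
width: 0.163
gripper_force: 30.0
```

Emit:
jog_arm --plan '[{"offset":[0,0,0.004],"twist":[0,0,0],"fingers":-1},{"offset":[0,0,0.008],"twist":[0,0,0],"fingers":-1}]'

```text
clock: 21.8
position: [0.6049, -0.1637, 0.2339]
ee_rot: [2.385, 2.045, -0.0]
force: [-0.7, 0.1, -4.4]
width: 0.163
gripper_force: 30.0
```

Emit:
jog_arm --plan '[{"offset":[0,0,0.004],"twist":[0,0,0],"fingers":-1},{"offset":[0,0,0.008],"twist":[0,0,0],"fingers":-1}]'

```text
clock: 22.05
position: [0.605, -0.1637, 0.2327]
ee_rot: [2.385, 2.045, 0.0]
force: [0.3, -0.1, -4.8]
width: 0.16
gripper_force: 30.0
```

Emit:
jog_arm --plan '[{"offset":[0,0,0.004],"twist":[0,0,0],"fingers":-1},{"offset":[0,0,0.008],"twist":[0,0,0],"fingers":-1}]'

```text
clock: 22.3
position: [0.6049, -0.1637, 0.2315]
ee_rot: [2.385, 2.045, -0.0]
force: [0.5, 0.7, -5.0]
width: 0.163
gripper_force: 30.0
```

Emit:
jog_arm --plan '[{"offset":[0,0,0.004],"twist":[0,0,0],"fingers":-1},{"offset":[0,0,0.008],"twist":[0,0,0],"fingers":-1}]'

```text
clock: 22.55
position: [0.605, -0.1637, 0.2304]
ee_rot: [2.385, 2.045, 0.0]
force: [-0.1, -0.0, -1.7]
width: 0.167
gripper_force: 30.0
```

Emit:
jog_arm --plan '[{"offset":[0,0,0.004],"twist":[0,0,0],"fingers":-1},{"offset":[0,0,0.008],"twist":[0,0,0],"fingers":-1}]'

```text
clock: 22.8
position: [0.6051, -0.1637, 0.2301]
ee_rot: [2.384, 2.045, 0.001]
force: [-3.8, -0.7, 7.3]
width: 0.163
gripper_force: 30.0
```

Emit:
jog_arm --plan '[{"offset":[0,0,0.004],"twist":[0,0,0],"fingers":-1},{"offset":[0,0,0.008],"twist":[0,0,0],"fingers":-1}]'

```text
clock: 23.05
position: [0.6053, -0.1638, 0.2299]
ee_rot: [2.383, 2.044, 0.001]
force: [-6.8, 0.3, 14.5]
width: 0.161
gripper_force: 30.0
```

Ledge felt at TCP z = 0.2302. I'll ease up 1 mm above it and slide under the guards.

Emit:
jog_arm --plan '[{"offset":[0,0,-0.01],"twist":[0,0,0],"fingers":-1},{"offset":[0,0,-0.023],"twist":[0,0,0],"fingers":-1},{"offset":[0,0,-0.023],"twist":[0,0,0],"fingers":-1}]'

```text
clock: 23.42
position: [0.6049, -0.1637, 0.231]
ee_rot: [-2.384, -2.045, 0.0]
force: [-0.3, 0.5, -4.7]
width: 0.164
gripper_force: 30.0
```

Emit:
jog_arm --plan '[{"offset":[0,0.003,-0.005],"twist":[0,0,0],"fingers":-1},{"offset":[0,0.012,-0.005],"twist":[0,0,0],"fingers":-1},{"offset":[0,0.025,-0.005],"twist":[0,0,0],"fingers":-1},{"offset":[0,0.04,-0.005],"twist":[0,0,0],"fingers":-1},{"offset":[0,0.055,-0.005],"twist":[0,0,0],"fingers":-1},{"offset":[0,0.07,-0.005],"twist":[0,0,0],"fingers":-1},{"offset":[0,0.085,-0.005],"twist":[0,0,0],"fingers":-1},{"offset":[0,0.1,-0.005],"twist":[0,0,0],"fingers":-1},{"offset":[0,0.115,-0.005],"twist":[0,0,0],"fingers":-1},{"offset":[0,0.13,-0.005],"twist":[0,0,0],"fingers":-1},{"offset":[0,0.145,-0.005],"twist":[0,0,0],"fingers":-1},{"offset":[0,0.16,-0.005],"twist":[0,0,0],"fingers":-1},{"offset":[0,0.175,-0.005],"twist":[0,0,0],"fingers":-1},{"offset":[0,0.188,-0.005],"twist":[0,0,0],"fingers":-1},{"offset":[0,0.2,-0.005],"twist":[0,0,0],"fingers":-1},{"offset":[0,0.21,-0.005],"twist":[0,0,0],"fingers":-1},{"offset":[0,0.217,-0.005],"twist":[0,0,0],"fingers":-1},{"offset":[0,0.223,-0.005],"twist":[0,0,0],"fingers":-1},{"offset":[0,0.228,-0.005],"twist":[0,0,0],"fingers":-1},{"offset":[0,0.233,-0.005],"twist":[0,0,0],"fingers":-1}]'

```text
clock: 25.92
position: [0.6395, -0.169, 0.2322]
ee_rot: [-2.385, -2.045, 0.0]
force: [0.4, -0.1, -4.0]
width: 0.162
gripper_force: 30.0
```

Emit:
jog_arm --plan '[{"offset":[0,0.004,0],"twist":[0,0,0],"fingers":-1},{"offset":[0,0.008,0],"twist":[0,0,0],"fingers":-1},{"offset":[0,0.012,0],"twist":[0,0,0],"fingers":-1},{"offset":[0,0.012,0],"twist":[0,0,0],"fingers":-1}]'

```text
clock: 26.42
position: [0.6413, -0.1693, 0.2322]
ee_rot: [2.385, 2.045, -0.0]
force: [-0.3, 0.2, -4.8]
width: 0.163
gripper_force: 30.0
```

Emit:
jog_arm --plan '[{"offset":[0,0.004,0],"twist":[0,0,0],"fingers":-1},{"offset":[0,0.008,0],"twist":[0,0,0],"fingers":-1},{"offset":[0,0.012,0],"twist":[0,0,0],"fingers":-1}]'

```text
clock: 26.8
position: [0.6431, -0.1696, 0.2322]
ee_rot: [-2.385, -2.045, 0.0]
force: [-0.4, 0.1, -4.0]
width: 0.162
gripper_force: 30.0
```

Emit:
jog_arm --plan '[{"offset":[0,0.004,0],"twist":[0,0,0],"fingers":-1},{"offset":[0,0.008,0],"twist":[0,0,0],"fingers":-1}]'

```text
clock: 27.05
position: [0.6443, -0.1698, 0.2322]
ee_rot: [2.385, 2.045, -0.0]
force: [-0.4, 0.4, -4.7]
width: 0.159
gripper_force: 30.0
```

Emit:
jog_arm --plan '[{"offset":[0,0.004,0],"twist":[0,0,0],"fingers":-1},{"offset":[0,0.008,0],"twist":[0,0,0],"fingers":-1}]'

```text
clock: 27.3
position: [0.6454, -0.1699, 0.2322]
ee_rot: [2.385, 2.045, 0.0]
force: [0.9, -0.4, -4.3]
width: 0.164
gripper_force: 30.0
```

Emit:
jog_arm --plan '[{"offset":[0,0.004,0],"twist":[0,0,0],"fingers":-1},{"offset":[0,0.008,0],"twist":[0,0,0],"fingers":-1}]'

```text
clock: 27.55
position: [0.6466, -0.1701, 0.2322]
ee_rot: [2.385, 2.045, -0.0]
force: [-0.2, -0.1, -3.9]
width: 0.165
gripper_force: 30.0
```

Emit:
jog_arm --plan '[{"offset":[0,-0.005,0],"twist":[0,0,0],"fingers":-1},{"offset":[0,-0.01,0],"twist":[0,0,0],"fingers":-1},{"offset":[0,-0.01,0.004],"twist":[0,0,0],"fingers":-1},{"offset":[0,-0.01,0.008],"twist":[0,0,0],"fingers":-1},{"offset":[0,-0.01,0.012],"twist":[0,0,0],"fingers":-1},{"offset":[0,-0.01,0.016],"twist":[0,0,0],"fingers":-1},{"offset":[0,-0.01,0.018],"twist":[0,0,0],"fingers":-1}]'

```text
clock: 28.42
position: [0.6451, -0.1699, 0.2294]
ee_rot: [-2.385, -2.045, 0.0]
force: [0.0, 0.2, -4.2]
width: 0.164
gripper_force: 30.0
```

It's already below ledge level with no contact, so the wire is entering the notch.

Emit:
jog_arm --plan '[{"offset":[0,0,0.004],"twist":[0,0,0],"fingers":-1},{"offset":[0,0,0.008],"twist":[0,0,0],"fingers":-1},{"offset":[0,0,0.012],"twist":[0,0,0],"fingers":-1}]'

```text
clock: 28.8
position: [0.6451, -0.1699, 0.2276]
ee_rot: [-2.385, -2.045, 0.0]
force: [-0.1, -0.3, -4.2]
width: 0.166
gripper_force: 30.0
```

Emit:
jog_arm --plan '[{"offset":[0,0,0.004],"twist":[0,0,0],"fingers":-1},{"offset":[0,0,0.008],"twist":[0,0,0],"fingers":-1}]'

```text
clock: 29.05
position: [0.6451, -0.1699, 0.2264]
ee_rot: [-2.385, -2.045, 0.0]
force: [0.4, 0.2, -4.7]
width: 0.165
gripper_force: 30.0
```

Emit:
jog_arm --plan '[{"offset":[0,0,0.003],"twist":[0,0,0],"fingers":-1},{"offset":[0,0,0.006],"twist":[0,0,0],"fingers":-1}]'

```text
clock: 29.3
position: [0.6451, -0.1699, 0.2256]
ee_rot: [2.385, 2.045, -0.0]
force: [-0.0, 0.4, -4.1]
width: 0.163
gripper_force: 30.0
```

Emit:
jog_arm --plan '[{"offset":[0,0,0.003],"twist":[0,0,0],"fingers":-1},{"offset":[0,0,0.003],"twist":[0,0,0],"fingers":-1}]'

```text
clock: 29.55
position: [0.6452, -0.1699, 0.2254]
ee_rot: [2.384, 2.045, 0.0]
force: [-0.6, 0.3, -0.9]
width: 0.162
gripper_force: 30.0
```

Contact again 4.8 mm below the ledge, which means it is fully home in the notches. I'll unload, ease the grip and open.

Emit:
jog_arm --newtons 6 --plan '[{"offset":[0,0,0.002],"twist":[0,0,0],"fingers":-1},{"offset":[0,0,0.002],"twist":[0,0,0],"fingers":-1},{"offset":[0,0,0.002],"twist":[0,0,0],"fingers":-1},{"offset":[0,0,0.002],"twist":[0,0,0],"fingers":-0.6},{"offset":[0,0,0.002],"twist":[0,0,0],"fingers":-0.5},{"offset":[0,0,0.002],"twist":[0,0,0],"fingers":-0.4},{"offset":[0,0,0.002],"twist":[0,0,0],"fingers":-0.3},{"offset":[0,0,0.002],"twist":[0,0,0],"fingers":-0.3},{"offset":[0,0,0.002],"twist":[0,0,0],"fingers":-0.3}]'

```text
clock: 30.68
position: [0.6451, -0.1699, 0.2248]
ee_rot: [2.385, 2.045, 0.0]
force: [-0.6, -0.8, -0.0]
width: 0.346
gripper_force: 0.0
```

```bash
python3 - <<'E'
from h import *
s=observe();print(s['position'],s['force'],s['width'])
b=get_image('side')[:,:,::-1]
cv2.imwrite('pics/c7.png',cv2.resize(b[130:230,190:290],None,fx=6,fy=6,interpolation=cv2.INTER_CUBIC))
E
```

```text
[ 0.64512124 -0.16986911  0.22482835] [-0.63832319 -0.76010022 -0.02155218] 0.3458958846034441
```

View pics/c7.png

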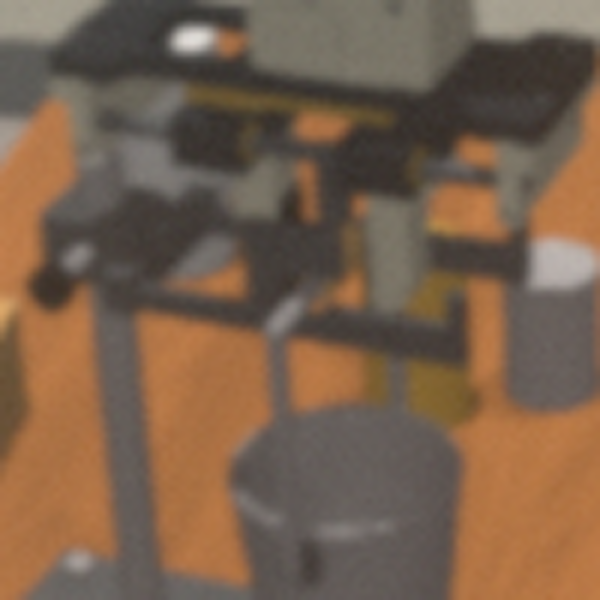

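The wire sits under the guard in the notch, with the fingers open around the sleeve and the pail hanging. I'll withdraw straight up.

Emit:
jog_arm --plan '[{"offset":[0,0,-0.01],"twist":[0,0,0],"fingers":-0.3},{"offset":[0,0,-0.03],"twist":[0,0,0],"fingers":-0.3},{"offset":[0,0,-0.06],"twist":[0,0,0],"fingers":-0.3},{"offset":[0,0,-0.11],"twist":[0,0,0],"fingers":-0.3},{"offset":[0,0,-0.17],"twist":[0,0,0],"fingers":-0.3},{"offset":[0,0,-0.25],"twist":[0,0,0],"fingers":-0.3},{"offset":[0,0,-0.35],"twist":[0,0,0],"fingers":-0.3},{"offset":[0,0,-0.47],"twist":[0,0,0],"fingers":-0.3},{"offset":[0,0,-0.6],"twist":[0,0,0],"fingers":-0.3},{"offset":[0,0,-0.75],"twist":[0,0,0],"fingers":-0.3},{"offset":[0,0,-0.9],"twist":[0,0,0],"fingers":-0.3}]'

```text
clock: 32.1
position: [0.6451, -0.1698, 0.3617]
ee_rot: [2.384, 2.045, 0.001]
force: [-0.1, -0.2, -0.3]
width: 0.351
gripper_force: 0.0
```

Emit:
jog_arm --plan '[{"offset":[0,-0.2,0],"twist":[0,0,0],"fingers":-0.3},{"offset":[0,-0.5,0],"twist":[0,0,0],"fingers":-0.3},{"offset":[0,-0.8,0],"twist":[0,0,0],"fingers":-0.3},{"offset":[0,-1,0],"twist":[0,0,0],"fingers":-0.3},{"offset":[0,-1,0],"twist":[0,0,0],"fingers":-0.3},{"offset":[0,-1,0],"twist":[0,0,0],"fingers":-0.3},{"offset":[0,-1,0],"twist":[0,0,0],"fingers":-0.3},{"offset":[0,-1,0],"twist":[0,0,0],"fingers":-0.3},{"offset":[0,-1,0],"twist":[0,0,0],"fingers":-0.3},{"offset":[0,-1,0],"twist":[0,0,0],"fingers":-0.3},{"offset":[0,-1,0],"twist":[0,0,0],"fingers":-0.3},{"offset":[0,-1,0],"twist":[0,0,0],"fingers":-0.3}]'

```text
clock: 33.6
position: [0.4969, -0.147, 0.3598]
ee_rot: [2.385, 2.045, 0.0]
force: [0.2, 0.1, -0.5]
width: 0.351
gripper_force: 0.0
```

```bash
python3 - <<'E'
from h import *
s=observe();print(s['position'],s['force'],s['clock'])
b=get_image('side');b2=[get_image('side') for _ in range(10)][-1]
print(np.abs(cv2.GaussianBlur(b,(5,5),0).astype(int)-cv2.GaussianBlur(b2,(5,5),0))[130:290,180:300].max())
cv2.imwrite('pics/c8.png',cv2.resize(b2[130:270,170:310,::-1],None,fx=4,fy=4,interpolation=cv2.INTER_CUBIC))
E
```

```text
[ 0.49686703 -0.14702527  0.3598494 ] [ 0.16526281  0.07844934 -0.53982984] 33.6
3
```

View pics/c8.png

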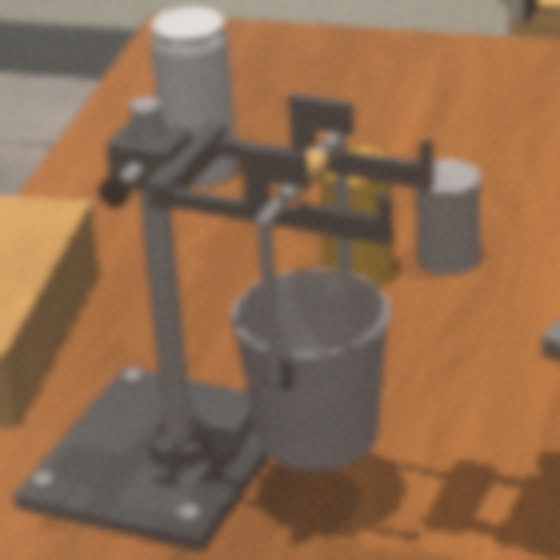

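The pail hangs still and level with its wire under both guards, and the arm is clear. I'll hand in.

```bash
python3 -c "
from cell import *
print(sign_off())"
```

```text
the job is handed in; nothing more can be done
None
```

The job is handed in at about 34 s: the pail hangs still, its wire fully home in both notches under the guards, with the arm clear; on the first ledge touch I pressed the wire on for one step too long (about 20 N) before easing off.

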